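# Set up the V-rest and hold a glass cylinder down in it for painting

## Robot

A 6-joint arm with a two-finger parallel gripper is mounted at the origin on the work surface. World frame = base frame: x ahead of the robot, y to its left, z up, the work surface at z = 0. Lengths are in mm, angles in rad, forces in N, time in s.
With the tool pointing down it reaches from about 350 to 775 mm from the base axis. Payload 7.3 kg.
Tool frame: the origin (TCP) lies at the very end of the fingers, on their centre line; the grasp point (between the pads) lies 19 mm behind it; z points along the fingers, y is the line along which they close (so a half turn about z gives the same grasp; the last joint's range is limited). The gripper opens to 92 mm and grips with 3 to 60 N. Pads are 19 mm wide; open, the fingers measure 130 mm over their backs; the gripper's body (75 mm by 190 mm) begins 47 mm behind the grasp point.
Start: joints at [-1.483, 0.342, 1.524, -0, 1.275, -0.146], TCP at [121.651, -510.731, 226.741] pointing down, gripper open.
Joint ranges: [-2.53, 2.53], [-0.77, 2.02], [0.04, 2.7], [-1, 4.14], [0.28, 2.66], [-3.11, 3.11]. Speed limits (rad/s): [2.57, 2.57, 3.14, 3.14, 3.14, 3.14].

## Interface

Orientations are given as [roll, pitch, yaw] about the fixed x, y, z axes, in that order (R = Rz(yaw) Ry(pitch) Rx(roll)).
In Python, from plant import get_obs, capture, close_job gives the robot as it stands. The module is installed in compiled form; this text tells all that it offers.
- The arm moves only by the shell command python3 -m handwheel 'ROWS'. ROWS is JSON, a list of rows, each a list of 3 entries, a list of its own where there are three numbers: the turn, a rotation vector about the tool's x, y, z in degrees, then the shift along the tool's x, y, z in m, then the opening, from 0 (shut) to 1 (fully open). A call has 1 to 12 rows; each row is the pose to reach, as a shift and turn from the pose commanded when the call began, along the tool's axes at that moment; what a row does not reach only later rows make up. A row lasts 1/10 s, in which the tool goes at most 50 mm and 8.59 degrees, less where a joint would pass 70% of its speed; a pose out of reach is approached as far as the arm can. A call with a gripper value outside its range is refused whole. The fingers move at their own pace and stop on an object; the grip force is fixed at half the most. Time passes only in rows, so rows that repeat a pose let the fingers close. It gives the time, the measured TCP pose, the force, the opening and the grip force at its end, in the units of the state.
- get_obs(): the state, without advancing time (a new reading comes with each control period).
- capture(name): name is "scene" or "top" or "wrist"; returns a dict with "image" (420x560x3 uint8, red, green, blue), "depth" (420x560 float32, mm along the optical axis (not along the pixel's ray), 0 where there is no reading), "fx", "fy", "cx", "cy" (pixels), "camera_from_world" (4x4, takes a point from world to camera coordinates). Camera axes: x right, y down, z forward; pixel columns grow to the right and rows downward; lengths in mm; the calibration is good to about 2 mm. A picture is of the moment at which its call begins.
- close_job(): hands the job in; it is judged then, once.
The state is a dict: "time": time; "joint_positions": joint angles; "dq": joint speeds; "tau": joint torques, N m; "tool_pos": TCP position; "tcp_rot": TCP orientation; "contact_force": force on the tool from outside, world axes, zero at the start; "moment": the same for the moment, N m; "grip_width": finger opening in mm; "finger_force": force on a finger pad.
Only numpy, scipy, OpenCV 4.12 (cv2) and the standard library are available. Lean on these libraries where they do the work, as an engineer would, in place of code of your own. Each camera call takes 0.05 s, during which the arm holds its last target. There are 200 camera calls.

## Task

Set the metal V-rest squarely on top of the wooden painting stand, its edges flush with the stand's all round, and let go of it. Then take the white glass cylinder from the pin rack, lay it lengthwise and centred in the V groove, and hold it pressed down firmly but gently (roughly the weight of a kilogram) so that it bears on both sides of the V: finish while still holding it pressed there. Leave the ornaments, paint, brush and other things where they are.

Things in the scene. Friction and masses are not known exactly. Their poses are not given: they have to be found in the camera images.
- vrest_mid (a point): Loose aluminium V-rest, 0.4 kg: base plate 110 mm long (x), 56 wide (y), 24 high, a V cheek 25 mm thick on each end, up to 52 mm above the underside; between them a 60 mm gap, open down to the plate. The 90-degree groove runs along x. Grip it across its width, on the plate at mid-length. Starts upright on the table. Point: on the centre line, 26 mm above the underside; z up.
- vrest_seat (a point): Point of the V-rest where the middle of the cylinder's axis lies when it is fully seated: 52.6 mm above the V-rest's underside, at mid-length; x along the groove. The groove's bottom edge is 22.6 mm below it. The base plate's top in the gap is 28.6 mm below it.
- face_left: The sloping contact face of the V on the V-rest's +y side (both cheeks together); moves with the V-rest; its origin and axes are those of the V-rest's underside centre.
- face_right: The sloping contact face of the V on the V-rest's -y side; origin and axes as for face_left.
- stand_top (a point): Painting stand, fixed to the table: a wooden block with a flat top 110 mm (its x) by 56 mm (its y), 60 mm above the table, on a wooden foot 150 by 96 by 10 mm. This point is the centre of its top; x along its length, z up. The V-rest's underside is the same 110 by 56 mm.
- tube_mid (a point): White lacquered glass cylinder, loose, smooth, 32 mm in diameter and 150 mm long, about 0.12 kg; axis along its x. It starts lying in the pin rack. Let go in the V groove, it settles onto both faces by itself; gripped off-centre, it bears on one only. It may be held down by a grip or by a push from above. This point is its centre.
- rack_seat (a point): Fixed pin rack: board 120 (x) x 100 (y) x 8 mm, two wooden slats 14 mm thick across it (centred 50 mm either side of the middle, tops 32 mm above the table), wire pins on them up to 54 mm. The cylinder lies along x across the slats between pins. Between the slats 86 mm are free along x, 40 mm deep below its axis, for fingers. Point: where the cylinder's centre starts, 48 mm up.
- ornament_big_mid (a point): Bystander: striped ball ornament, 72 mm ball on a stem and wooden foot, 121 mm high; point on its axis 50 mm up.
- ornament_small_mid (a point): Bystander: striped ball ornament, 52 mm ball on a stem and foot, 91 mm high; point on its axis 40 mm up.
- cup_mid (a point): Bystander: open white paint cup, 68 mm wide, 75 mm high; point 40 mm up.
- jar_mid (a point): Bystander: jar with a lid, 60 mm wide, 70 mm high; point at half height.
- brush_grip (a point): Bystander: paint brush 170 mm long lying on the table; point on its handle.
- tape_mid (a point): Bystander: roll of masking tape lying flat, 60 mm wide, 20 mm high; point at its centre.
- blank_mid (a point): Bystander: short white glass blank standing upright, 26 mm in diameter, 55 mm high (not the cylinder to be painted); point at its centre.
Mind the look-alikes: they are no part of the job. Leave any purple or turquoise look-alike of the part that bears vrest_mid alone.

How it is judged (in metres and radians):
On the way, in this order (a step that is already met when the one before it is completed fails the run):
1. the V-rest stands squarely on the stand, flush within 6 mm and 5 degrees, and has been let go (horizontal distance between vrest_mid and stand_top below 0.006 m and angle between the x axis of vrest_mid and the x axis of stand_top, either way round below 0.09 rad and angle between vrest_mid's own z axis and vertical below 0.05 rad and z of vrest_mid in the frame of stand_top between 0.022 and 0.03 m and contact force between the fingers and vrest below 0.1 N and linear speed of vrest below 0.02 m/s), for 0.2 s.
2. the cylinder has been lifted clear of the rack in the gripper (z of tube_mid in the frame of rack_seat above 0.02 m and contact force between the fingers and tube above 2 N and contact force between tube and rack below 0.1 N), for 0.1 s.
At the end, for the whole second after the job is handed in: V-rest on the stand, centred within 6 mm and 5 degrees; cylinder in the V within 15 mm along it, 3 mm across and in height, 0.05 rad in direction, pressed on each face with over 2 N, the fingers bearing on it with over 2 N and not on the V-rest, all at rest (horizontal distance between vrest_mid and stand_top below 0.006 m and angle between the x axis of vrest_mid and the x axis of stand_top, either way round below 0.09 rad and angle between vrest_mid's own z axis and vertical below 0.05 rad and z of vrest_mid in the frame of stand_top between 0.022 and 0.03 m and x of tube_mid in the frame of vrest_seat between -0.015 and 0.015 m and y of tube_mid in the frame of vrest_seat between -0.003 and 0.003 m and z of tube_mid in the frame of vrest_seat between -0.003 and 0.003 m and angle between the x axis of tube_mid and the x axis of vrest_seat, either way round below 0.05 rad and contact force between tube and face_left above 2 N and contact force between tube and face_right above 2 N and contact force between the fingers and tube above 2 N and linear speed of each of tube, vrest below 0.02 m/s and contact force between the fingers and vrest below 0.5 N); the arm keeps its last pose, push and grip.
It fails at once if the glass cylinder is pressed into the V-rest with more than 45 N (contact force between tube and vrest above 45 N).
It fails at once if another thing on the table is pushed away by more than 30 mm (distance of any of ornament_big_mid, ornament_small_mid, cup_mid, jar_mid, brush_grip, tape_mid, blank_mid from where it was at the start of the episode above 0.03 m).
It also fails if it takes over 72 s, if anything falls off the work surface, if the arm or the gripper's body presses on something with over 40 N, if the wrist force passes 120 N, or if a joint passes its speed limit or range.

## Working session

There is one attempt and no reset: what is moved stays moved. The work goes in short steps, Python scripts to look and compute and a shell command to move; the robot and the scene stay as the last step left them, time stands still between calls to the robot, and variables do not carry over. Pictures are saved under pics/ and viewed, at most 10 in all, crops included, and the job is handed in when it is done.

```bash
mkdir -p pics
python3 - <<'E'
from plant import *
import cv2,numpy as np
print(get_obs())
for n in("scene","top"):
    c=capture(n);cv2.imwrite(f"pics/{n}0.png",c["image"][:,:,::-1]);np.save(f"pics/{n}0.npy",c,allow_pickle=True)
    print(c["fx"],c["cx"],c["cy"],np.round(c["camera_from_world"],3).tolist())
E
```

```text
{'time': 0.0, 'joint_positions': array([-1.48299649e+00,  3.42713353e-01,  1.52503312e+00,  4.57317489e-05,
        1.27543152e+00, -1.46014043e-01]), 'dq': array([ 0.00010886, -0.00089789,  0.00098124, -0.00121642,  0.00092375,
        0.00025263]), 'tau': array([-1.67695100e-03, -4.31242025e+01, -2.44223410e+01,  7.15413317e-02,
        5.57461591e-02, -1.24529652e-04]), 'tool_pos': array([ 121.62751843, -510.28159205,  226.04422846]), 'tcp_rot': array([-3.14003055e+00, -2.73924715e-04,  2.33800321e-01]), 'contact_force': array([-0.73007782, -0.24371507,  1.06550392]), 'moment': array([0.02276419, 0.0404539 , 0.00848364]), 'finger_force': 0.0, 'grip_width': 91.4627632102529}
513.2174753546568 281.09058342388363 208.43954231892093 [[0.826, 0.564, -0.01, -443.858], [0.408, -0.61, -0.679, -124.565], [-0.39, 0.557, -0.734, 1481.761], [0.0, 0.0, 0.0, 1.0]]
417.552538172753 287.6586222599496 207.0751121282845 [[0.007, -1.0, 0.003, 62.914], [-0.99, -0.008, -0.143, 541.423], [0.143, -0.002, -0.99, 946.829], [0.0, 0.0, 0.0, 1.0]]
```

View pics/top0.png

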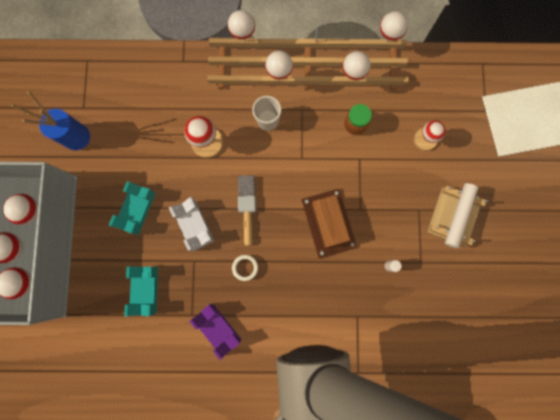

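View pics/scene0.png

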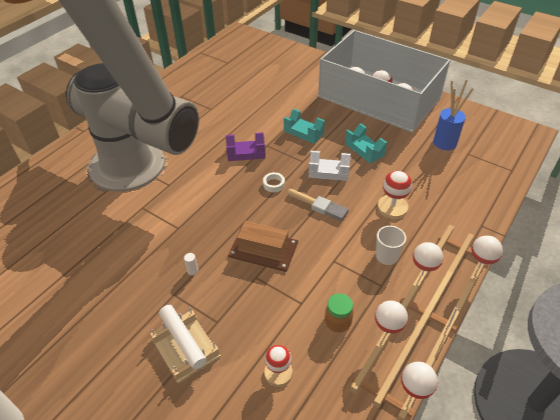

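Top view: the candidates for the V-rest are silver (191,224), turquoise (134,208) and (141,291), and purple (215,330). The silver aluminium one is mine. The stand is at (329,222), the rack and cylinder at (458,215), and the upright white blank at (394,266) is not the cylinder. Next I measure and take a close crop.

```bash
cat > h.py <<'E'
import numpy as np,cv2
def cloud(c):
    d=c["depth"];v,u=np.mgrid[:d.shape[0],:d.shape[1]]
    P=np.stack([(u-c["cx"])/c["fx"]*d,(v-c["cy"])/c["fy"]*d,d],-1)
    M=c["camera_from_world"];W=(P-M[:3,3])@M[:3,:3]
    W[d==0]=np.nan;return W
def rect(P):
    (x,y),(a,b),t=cv2.minAreaRect(P[:,:2].astype(np.float32))
    if a<b:a,b,t=b,a,t+90
    return np.round([x,y,a,b,(t+90)%180-90],1)
E
python3 - <<'E'
from h import *
c=np.load("pics/top0.npy",allow_pickle=True).item();W=cloud(c)
for n,(u0,u1,v0,v1),bands in [("vrest",(165,218,190,258),[(14,60),(18,32),(40,60)]),("stand",(295,362,183,262),[(3,20),(54,68)]),("rack",(420,495,175,255),[(3,20),(25,38),(54,75)]),("silvertable",(255,300,290,330),[(-10,10)])]:
    p=W[v0:v1,u0:u1].reshape(-1,3)
    for lo,hi in bands:
        q=p[(p[:,2]>lo)&(p[:,2]<hi)];print(n,lo,hi,len(q),rect(q),np.round(np.median(q,0),1))
im=c["image"][150:370,90:310,::-1];cv2.imwrite("pics/crop.png",cv2.resize(im,None,fx=2.7,fy=2.7))
E
```

```text
vrest 14 60 1205 [498.9 295.4 110.5  56.8  26.7] [500.7 294.3  26.9]
vrest 18 32 669 [498.9 295.3 110.5  56.5  26.7] [500.7 294.7  23.6]
vrest 40 60 355 [498.9 295.6 110.4  56.6  26.5] [513.7 295.1  48.1]
stand 3 20 1286 [509.4 -30.8 190.6 159.9  -1.8] [496.9 -18.7   9.4]
stand 54 68 1164 [507.2 -32.3 110.   56.5  16.4] [506.4 -32.8  59.3]
rack 3 20 1116 [ 531.  -347.2  195.8  186.1   -0.7] [ 529.4 -322.3    7.4]
rack 25 38 325 [ 516.1 -334.6  136.1  101.1  -21. ] [ 502.2 -331.    31.3]
rack 54 75 795 [ 522.7 -336.6  150.6   30.5  -20.9] [ 522.2 -334.8   61.1]
silvertable -10 10 1796 [301.   90.5 105.2  91.2 -89.7] [300.4  90.3  -0.7]
```

View pics/crop.png

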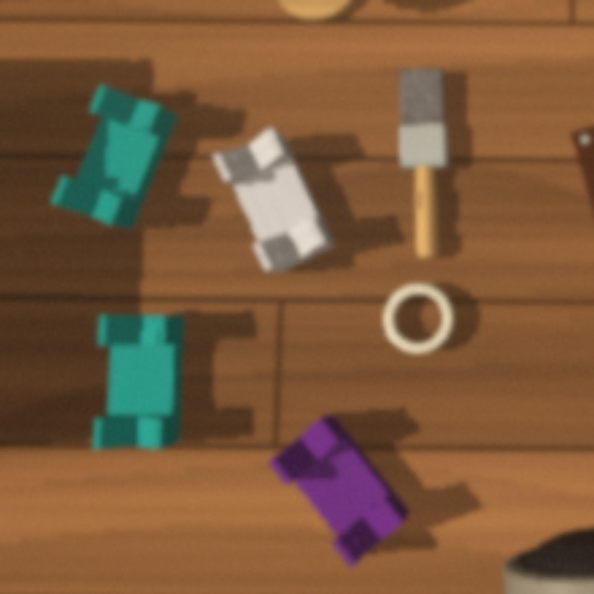

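The close crop shows the silver part with two V cheeks (at (270,200) in the crop). It measures 110×56 mm, as described. Stand and cylinder sizes and heights agree too.

```bash
cat > go.py <<'E'
import sys,numpy as np
from plant import get_obs
from scipy.spatial.transform import Rotation as R
o=get_obs();A=R.from_euler('xyz',o["tcp_rot"])
for s in sys.argv[1:]:
    x,y,z,w=map(float,s.split(','))
    B=R.from_euler('xyz',[180,0,w],degrees=True)
    print(s,"turn",np.round((A.inv()*B).as_rotvec(degrees=True),2),"shift",np.round(A.inv().apply(np.array([x,y,z])-o["tool_pos"])/1000,4))
print(np.round(o["time"],2),np.round(o["tool_pos"],1),np.round(o["tcp_rot"],4),np.round(o["contact_force"],1),o["grip_width"],o["finger_force"])
E
python3 go.py 507,-32,226,26.7 499,295,150,26.7
```

```text
507,-32,226,26.7 turn [ -0.07  -0.02 -13.31] shift [ 0.4857 -0.3761  0.0007]
499,295,150,26.7 turn [ -0.07  -0.02 -13.31] shift [ 0.5536 -0.6959  0.0772]
0.1 [ 121.6 -510.4  226.1] [-3.1403e+00 -2.0000e-04  2.3370e-01] [-0.7  0.5 -0.8] 91.8745855345622 0.0
```

```bash
python3 -m handwheel '[[[0,0,-13.3],[0.486,-0.376,0],1],[[0,0,-13.3],[0.486,-0.376,0],1],[[0,0,-13.3],[0.486,-0.376,0],1],[[0,0,-13.3],[0.486,-0.376,0],1],[[0,0,-13.3],[0.486,-0.376,0],1],[[0,0,-13.3],[0.486,-0.376,0],1],[[0,0,-13.3],[0.486,-0.376,0],1],[[0,0,-13.3],[0.486,-0.376,0],1],[[0,0,-13.3],[0.486,-0.376,0],1],[[0,0,-13.3],[0.486,-0.376,0],1],[[0,0,-13.3],[0.486,-0.376,0],1],[[0,0,-13.3],[0.486,-0.376,0],1]]'; python3 go.py 499,295,150,26.7
```

```text
time: 1.3
tool_pos: [499.1, -41.6, 226.5]
tcp_rot: [3.142, 0.0, 0.466]
contact_force: [0.5, -0.8, 0.6]
grip_width: 92.0
finger_force: 0.0
499,295,150,26.7 turn [0.   0.02 0.01] shift [ 0.1513 -0.3007  0.0765]
1.3 [499.1 -41.6 226.5] [3.1416e+00 3.0000e-04 4.6620e-01] [ 0.5 -0.8  0.6] 92.04905608954948 0.0
```

```bash
python3 -m handwheel '[[[0,0,0],[0.151,-0.301,0.076],1],[[0,0,0],[0.151,-0.301,0.076],1],[[0,0,0],[0.151,-0.301,0.076],1],[[0,0,0],[0.151,-0.301,0.076],1],[[0,0,0],[0.151,-0.301,0.076],1],[[0,0,0],[0.151,-0.301,0.076],1],[[0,0,0],[0.151,-0.301,0.076],1],[[0,0,0],[0.151,-0.301,0.076],1],[[0,0,0],[0.151,-0.301,0.076],1],[[0,0,0],[0.151,-0.301,0.076],1]]'; python3 go.py 499,295.4,4,26.7
python3 - <<'E'
from plant import *
from h import *
c=capture("wrist");W=cloud(c);cv2.imwrite("pics/w1.png",c["image"][:,:,::-1])
p=W.reshape(-1,3)
d=np.hypot(p[:,0]-499,p[:,1]-295)<80
for lo,hi in[(18,32),(40,60),(12,60)]:
    q=p[d&(p[:,2]>lo)&(p[:,2]<hi)];print(lo,len(q),rect(q),np.median(q,0)) if len(q) else print(lo,0)
E
```

```text
time: 2.3
tool_pos: [498.0, 292.3, 150.6]
tcp_rot: [3.141, 0.001, 0.465]
contact_force: [0.7, -0.1, -0.1]
grip_width: 91.6
finger_force: 0.0
499,295.4,4,26.7 turn [ 0.02  0.03 -0.04] shift [ 0.0024 -0.0024  0.1466]
2.3 [498.  292.3 150.6] [3.1412e+00 5.0000e-04 4.6540e-01] [ 0.7 -0.1 -0.1] 91.62034997008323 0.0
18 5020 [498.2 295.1 110.4  56.1  26.6] [497.22720819 295.12120883  24.9710071 ]
40 3621 [498.1 295.1 110.5  56.2  26.6] [520.87263894 296.81392446  49.17521907]
12 10252 [498.1 295.1 110.6  56.2  26.6] [499.57264593 296.47221707  32.20805279]
```

View pics/w1.png

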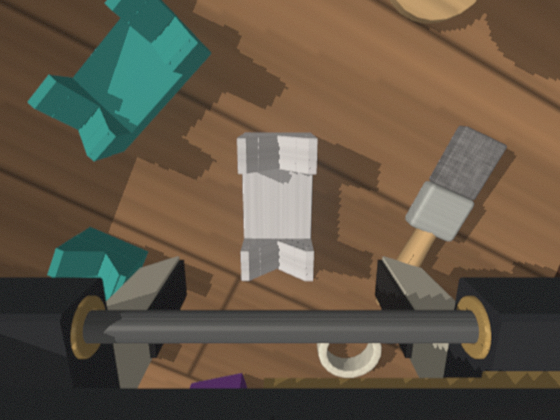

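Wrist picture: the silver V-rest is at (278,205), aligned with the fingers, and there is free room on both sides of its plate. Descending.

```bash
python3 -m handwheel '[[[0,0,0],[0.0015,-0.0015,0.04],1],[[0,0,0],[0.0015,-0.0015,0.08],1],[[0,0,0],[0.0015,-0.0015,0.1],1],[[0,0,0],[0.0015,-0.0015,0.1],1],[[0,0,0],[0.0015,-0.0015,0.1],1]]'; python3 go.py 498.4,295.2,4,26.6
```

```text
time: 2.85
tool_pos: [499.4, 294.4, 51.6]
tcp_rot: [3.141, -0.001, 0.464]
contact_force: [0.7, -0.1, -0.6]
grip_width: 92.1
finger_force: 0.0
498.4,295.2,4,26.6 turn [ 0.01 -0.05  0.01] shift [-0.0006 -0.0012  0.0476]
2.85 [499.4 294.4  51.6] [ 3.1414e+00 -9.0000e-04  4.6440e-01] [ 0.7 -0.1 -0.6] 92.06848840146209 0.0
```

```bash
python3 -m handwheel '[[[0,0,0],[-0.0005,-0.001,0.025],1],[[0,0,0],[-0.0005,-0.001,0.046],1],[[0,0,0],[-0.0005,-0.001,0.046],1],[[0,0,0],[-0.0005,-0.001,0.046],1],[[0,0,0],[-0.0005,-0.001,0.046],0.3],[[0,0,0],[-0.0005,-0.001,0.046],0.3],[[0,0,0],[-0.0005,-0.001,0.046],0.3],[[0,0,0],[-0.0005,-0.001,0.046],0.3],[[0,0,0],[-0.0005,-0.001,0.046],0.3],[[0,0,0],[-0.0005,-0.001,0.046],0.3]]'; python3 go.py 498.4,295.2,120,26.6
```

```text
time: 3.85
tool_pos: [497.8, 295.7, 4.9]
tcp_rot: [3.141, -0.0, 0.466]
contact_force: [0.4, -1.2, 1.9]
grip_width: 55.7
finger_force: 30.0
498.4,295.2,120,26.6 turn [ 0.02 -0.01  0.1 ] shift [ 0.0003  0.0007 -0.1151]
3.85 [497.8 295.7   4.9] [ 3.1413e+00 -2.0000e-04  4.6600e-01] [ 0.4 -1.2  1.9] 55.69869529677673 29.998358488082886
```

```bash
python3 -m handwheel '[[[0,0,0],[0,0,-0.03],0.3],[[0,0,0],[0,0,-0.07],0.3],[[0,0,0],[0,0,-0.115],0.3],[[0,0,0],[0,0,-0.135],0.3],[[0,0,0],[0,0,-0.135],0.3]]'; python3 go.py 507.2,-32.3,140,16.4
```

```text
time: 4.35
tool_pos: [499.1, 296.5, 142.6]
tcp_rot: [3.141, -0.006, 0.466]
contact_force: [0.1, -0.3, -3.8]
grip_width: 55.9
finger_force: 30.0
507.2,-32.3,140,16.4 turn [-1.00e-02 -3.40e-01  1.03e+01] shift [-0.1406  0.2974  0.0019]
4.35 [499.1 296.5 142.6] [ 3.1412 -0.0059  0.466 ] [ 0.1 -0.3 -3.8] 55.91514709610391 29.996582865715027
```

```bash
python3 -m handwheel '[[[0,0,2],[-0.0193,0.0408,0],0.3],[[0,0,4],[-0.0386,0.0816,0],0.3],[[0,0,6],[-0.058,0.1223,0],0.3],[[0,0,8],[-0.0773,0.1631,0],0.3],[[0,0,10],[-0.0966,0.2039,0],0.3],[[0,0,10.2],[-0.1159,0.2446,0],0.3],[[0,0,10.2],[-0.1303,0.2754,0],0.3],[[0,0,10.2],[-0.14,0.297,0],0.3],[[0,0,10.2],[-0.14,0.297,0],0.3],[[0,0,10.2],[-0.14,0.297,0],0.3]]'; python3 go.py 507.2,-32.3,66,16.4;  python3 - <<'E'
from plant import *
from h import *
import numpy as np
c=capture("wrist");W=cloud(c);cv2.imwrite("pics/w2.png",c["image"][:,:,::-1])
p=W.reshape(-1,3)
d=np.hypot(p[:,0]-507,p[:,1]+32)<80
for lo,hi in[(6,14),(54,68),(145,170),(175,200)]:
    q=p[d&(p[:,2]>lo)&(p[:,2]<hi)];print(lo,len(q),rect(q),np.median(q,0)) if len(q) else print(lo,0)
E
```

```text
time: 5.35
tool_pos: [504.9, -32.5, 137.9]
tcp_rot: [-3.14, 0.003, 0.286]
contact_force: [-0.1, -0.3, -2.6]
grip_width: 55.9
finger_force: 30.0
507.2,-32.3,66,16.4 turn [-0.11  0.18  0.01] shift [0.0025 0.0006 0.0719]
5.35 [504.9 -32.5 137.9] [-3.1396e+00  3.1000e-03  2.8640e-01] [-0.1 -0.3 -2.6] 55.85447710435733 29.9966499209404
6 4144 [558.9 -17.5  96.1  40.4 -73.7] [565.5930965  -14.1213703   10.86489468]
54 1802 [553.1 -19.2  56.   12.8 -73.6] [553.45859876 -18.93182917  60.80177667]
145 18138 [513.9 -30.1  92.5  90.3  16.2] [512.97646884 -27.6704054  158.34067407]
175 10436 [526.1 -26.3  82.7  67.7 -72.9] [543.88499452 -20.44298194 183.34008037]
```

View pics/w2.png

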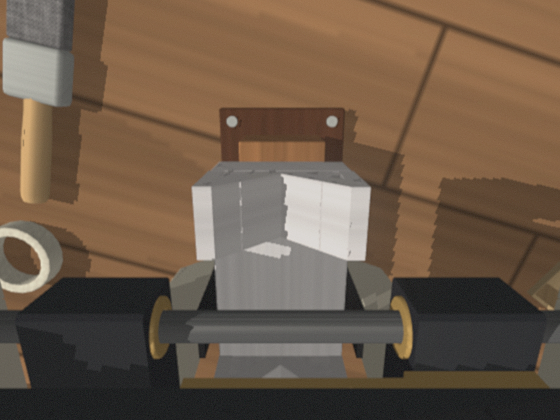

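Wrist picture: V-rest gripped squarely, with the stand's far end (282,150) visible below it and centred. I compare the V-rest's far cheek with the stand's end.

```bash
python3 - <<'E'
from plant import *
from h import *
c=capture("wrist");W=cloud(c);o=get_obs()
print(o["tool_pos"],o["tcp_rot"])
p=W.reshape(-1,3);t=np.radians(16.4);E=np.array([[np.cos(t),np.sin(t)],[-np.sin(t),np.cos(t)]])
r=(p[:,:2]-o["tool_pos"][:2])@E.T
for n,lo,hi,a,b in[("cheek",140,195,28,75),("cheektop",180,195,28,75),("plate",145,165,5,28),("standtop",54,68,30,90),("foot",6,14,30,110)]:
    m=(p[:,2]>lo)&(p[:,2]<hi)&(r[:,0]>a)&(r[:,0]<b)&(abs(r[:,1])<(28.9 if 'cheek'in n else 70));q=r[m]
    print(n,m.sum(),"x",np.round(np.percentile(q[:,0],[.5,99.5]),1),"y",np.round(np.percentile(q[:,1],[.5,99.5]),1),"z",np.round(np.percentile(p[m,2],[5,50,95]),1))
E
python3 go.py 506.5,-32.9,75,16.4
```

```text
[505.29784192 -31.50049267 138.54406708] [-3.14022803e+00  2.01522747e-03  2.88569981e-01]
cheek 14720 x [30.  55.1] y [-28.2  27.2] z [154.  177.4 186.5]
cheektop 6060 x [29.9 55. ] y [-28.3  27.4] z [180.6 185.3 186.9]
plate 6501 x [ 5.2 26.1] y [-44.2  43.2] z [151.6 158.2 161.9]
standtop 1722 x [43.4 55.7] y [-29.1  26. ] z [59.5 60.8 62. ]
foot 4325 x [35.9 75.3] y [-49.1  45.9] z [ 9.6 10.9 12.3]
506.5,-32.9,75,16.4 turn [-0.08  0.12  0.13] shift [0.0009 0.0018 0.0635]
5.45 [505.3 -31.5 138.5] [-3.1402e+00  2.0000e-03  2.8860e-01] [-0.3 -0.2 -3.3] 55.92955922405494 29.996808171272278
```

```bash
python3 -m handwheel '[[[0,0,0],[0.0006,0.0011,0.02],0.3],[[0,0,0],[0.0006,0.0011,0.04],0.3],[[0,0,0],[0.0006,0.0011,0.06],0.3],[[0,0,0],[0.0006,0.0011,0.068],0.3],[[0,0,0],[0.0006,0.0011,0.07],0.3],[[0,0,0],[0.0006,0.0011,0.071],0.3],[[0,0,0],[0.0006,0.0011,0.071],0.3],[[0,0,0],[0.0006,0.0011,0.071],0.3]]'; python3 go.py 506.5,-32.9,65,16.4
```

```text
time: 6.25
tool_pos: [507.5, -33.4, 69.5]
tcp_rot: [3.141, -0.001, 0.288]
contact_force: [0.4, -0.3, -3.5]
grip_width: 55.6
finger_force: 30.0
506.5,-32.9,65,16.4 turn [ 0.05 -0.08  0.1 ] shift [-0.0008 -0.0007  0.0045]
6.25 [507.5 -33.4  69.5] [ 3.1407e+00 -1.4000e-03  2.8800e-01] [ 0.4 -0.3 -3.5] 55.635807740402946 29.996725916862488
```

```bash
python3 -m handwheel '[[[0,0,0],[0,0,0.002],0.3],[[0,0,0],[0,0,0.0035],0.3],[[0,0,0],[0,0,0.0035],0.3],[[0,0,0],[0,0,0.0035],0.3]]'
```

```text
time: 6.65
tool_pos: [506.9, -33.4, 65.2]
tcp_rot: [3.142, 0.0, 0.288]
contact_force: [-0.5, 0.8, -3.4]
grip_width: 55.7
finger_force: 30.0
```

```bash
python3 -m handwheel '[[[0,0,0],[0,0,0.0005],0.3],[[0,0,0],[0,0,0.001],0.3],[[0,0,0],[0,0,0.001],0.3]]'
```

```text
time: 6.95
tool_pos: [507.0, -33.4, 64.9]
tcp_rot: [3.141, -0.0, 0.288]
contact_force: [-2.5, -0.2, 5.6]
grip_width: 55.9
finger_force: 30.0
```

Contact is made with a light force. Opening and rising.

```bash
python3 -m handwheel '[[[0,0,0],[0,0,0],1],[[0,0,0],[0,0,0],1],[[0,0,0],[0,0,0],1],[[0,0,0],[0,0,0],1],[[0,0,0],[0,0,0],1],[[0,0,0],[0,0,-0.03],1],[[0,0,0],[0,0,-0.07],1],[[0,0,0],[0,0,-0.11],1],[[0,0,0],[0,0,-0.13],1],[[0,0,0],[0,0,-0.13],1],[[0,0,0],[0,0,-0.13],1]]'
python3 - <<'E'
from plant import *
from h import *
for n in("wrist","top"):
    c=capture(n);W=cloud(c);p=W.reshape(-1,3)
    d=np.hypot(p[:,0]-507,p[:,1]+32)<75
    for lo,hi in[(80,120),(100,120)]:
        q=p[d&(p[:,2]>lo)&(p[:,2]<hi)];print(n,lo,len(q),rect(q),np.round(np.percentile(q[:,2],[5,50,95]),1)) if len(q) else 0
E
python3 go.py 522.7,-336.6,190,-20.9
```

```text
time: 8.05
tool_pos: [506.7, -33.3, 193.9]
tcp_rot: [3.142, 0.0, 0.288]
contact_force: [-0.2, -0.8, -0.4]
grip_width: 91.5
finger_force: 0.0
wrist 80 11348 [507.1 -33.6 110.5  56.1  16.4] [ 84.1  92.6 113. ]
wrist 100 4099 [507.1 -33.6 110.4  56.   16.4] [100.9 109.  113.6]
top 80 362 [471.4 -43.9  56.3  33.5 -73.5] [ 82.5 100.2 112.4]
top 100 182 [467.2 -45.2  56.3  24.8 -73.8] [100.9 108.2 113.1]
522.7,-336.6,190,-20.9 turn [-2.000e-02  1.600e-01  3.739e+01] shift [-0.0702  0.2957  0.0026]
8.15 [506.1 -33.2 192.8] [-3.1404e+00  2.4000e-03  2.8780e-01] [ 0.3  0.2 -1.5] 91.5252800136279 0.0
```

The V-rest sits about 1 mm from the stand's centre with the same yaw. On to the cylinder.

```bash
python3 -m handwheel '[[[0,0,6],[-0.01,0.042,0],1],[[0,0,12],[-0.02,0.084,0],1],[[0,0,18],[-0.03,0.127,0],1],[[0,0,24],[-0.04,0.169,0],1],[[0,0,30],[-0.05,0.211,0],1],[[0,0,37.3],[-0.06,0.253,0],1],[[0,0,37.3],[-0.07,0.295,0.02],1],[[0,0,37.3],[-0.07,0.295,0.04],1],[[0,0,37.3],[-0.07,0.295,0.04],1],[[0,0,37.3],[-0.07,0.295,0.04],1]]'
python3 - <<'E'
from plant import *
from h import *
c=capture("wrist");W=cloud(c);cv2.imwrite("pics/w3.png",c["image"][:,:,::-1]);p=W.reshape(-1,3)
d=np.hypot(p[:,0]-522,p[:,1]+336)<82
for lo,hi in[(50,75),(55,75),(60,75)]:
    q=p[d&(p[:,2]>lo)&(p[:,2]<hi)];print(lo,len(q),rect(q),np.round(np.percentile(q[:,2],[5,50,95]),1))
E
python3 go.py 522,-336.6,30,-20.9
```

```text
time: 9.15
tool_pos: [523.1, -335.3, 153.0]
tcp_rot: [-3.14, 0.003, -0.363]
contact_force: [-0.2, 0.4, 0.2]
grip_width: 91.9
finger_force: 0.0
50 8426 [ 521.6 -338.5  150.2   90.8  -20.4] [53.8 62.6 65. ]
55 7685 [ 515.7 -347.6  151.6   86.   -33.5] [56.7 62.9 65.1]
60 6034 [ 521.5 -338.5  149.9   24.8  -20.4] [60.5 63.5 65.2]
522,-336.6,30,-20.9 turn [-0.02  0.03  0.14] shift [-0.0011  0.0019  0.1243]
9.2 [ 523.7 -335.3  154.3] [-3.1413e+00  5.0000e-04 -3.6230e-01] [ 0.6  0.2 -0.1] 91.83175483013873 0.0
```

View pics/w3.png

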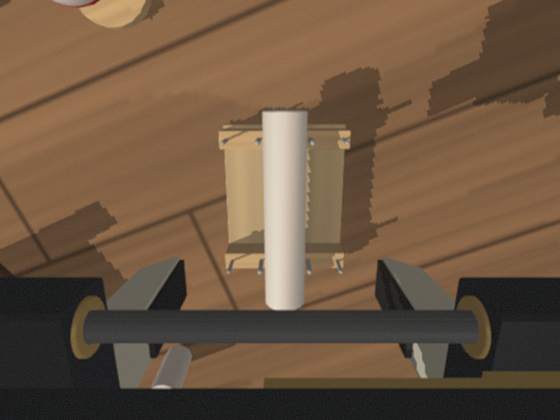

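Wrist picture: cylinder at (285,205) on the rack, along the tool axis, with room for the fingers between the slats. The blank at (170,370) is well clear.

```bash
python3 -m handwheel '[[[0,0,-0.4],[-0.0007,0.003,0.03],1],[[0,0,-0.4],[-0.0007,0.003,0.065],1],[[0,0,-0.4],[-0.0007,0.003,0.1],1],[[0,0,-0.4],[-0.0007,0.003,0.12],1],[[0,0,-0.4],[-0.0007,0.003,0.1235],1],[[0,0,-0.4],[-0.0007,0.003,0.1235],1],[[0,0,-0.4],[-0.0007,0.003,0.1235],1]]'; python3 go.py 521.5,-338.2,30,-20.4
```

```text
time: 9.9
tool_pos: [523.1, -339.1, 32.8]
tcp_rot: [3.14, -0.003, -0.355]
contact_force: [-0.3, 0.4, 1.4]
grip_width: 91.5
finger_force: 0.0
521.5,-338.2,30,-20.4 turn [ 0.07 -0.19  0.03] shift [-0.0018 -0.0003  0.0028]
9.9 [ 523.1 -339.1   32.8] [ 3.1404 -0.0033 -0.3555] [-0.3  0.4  1.4] 91.52612552370475 0.0
```

```bash
python3 -m handwheel '[[[0,0,0],[-0.0015,0,0.001],1],[[0,0,0],[-0.0015,0,0.001],0.2],[[0,0,0],[-0.0015,0,0.001],0.2],[[0,0,0],[-0.0015,0,0.001],0.2],[[0,0,0],[-0.0015,0,0.001],0.2],[[0,0,0],[-0.0015,0,0.001],0.2],[[0,0,0],[-0.0015,0,0.001],0.2],[[0,0,0],[-0.0015,0,0.001],0.2],[[0,0,0],[-0.0015,0,0.001],0.2]]'; python3 go.py 507.1,-33.6,170,16.4
```

```text
time: 10.8
tool_pos: [520.4, -338.1, 29.7]
tcp_rot: [-3.142, 0.0, -0.356]
contact_force: [0.4, 1.8, 0.4]
grip_width: 32.4
finger_force: 0.7
507.1,-33.6,170,16.4 turn [ -0.     0.   -36.81] shift [-0.1187 -0.2807 -0.1403]
10.8 [ 520.4 -338.1   29.7] [-3.1416e+00  1.0000e-04 -3.5620e-01] [0.4 1.8 0.4] 32.41226444171514 0.6841869279742241
```

Just reaching the cylinder; let the grip build, then lift.

```bash
python3 -m handwheel '[[[0,0,0],[0,0,0],0.2],[[0,0,0],[0,0,0],0.2],[[0,0,0],[0,0,-0.015],0.2],[[0,0,0],[0,0,-0.04],0.2],[[0,0,0],[0,0,-0.075],0.2],[[0,0,0],[0,0,-0.115],0.2],[[0,0,0],[0,0,-0.14],0.2],[[0,0,0],[0,0,-0.14],0.2],[[0,0,0],[0,0,-0.14],0.2]]'; python3 go.py 507.1,-33.6,170,16.4
```

```text
time: 11.7
tool_pos: [520.3, -338.0, 170.3]
tcp_rot: [3.141, -0.001, -0.356]
contact_force: [0.5, 0.2, -2.2]
grip_width: 31.1
finger_force: 30.0
507.1,-33.6,170,16.4 turn [  0.04  -0.04 -36.8 ] shift [-1.185e-01 -2.807e-01  1.000e-04]
11.7 [ 520.3 -338.   170.3] [ 3.1411e+00 -9.0000e-04 -3.5610e-01] [ 0.5  0.2 -2.2] 31.138824236621854 29.99890297651291
```

```bash
python3 -m handwheel '[[[0,0,-5],[-0.015,-0.0351,0],0.2],[[0,0,-10],[-0.03,-0.07,0],0.2],[[0,0,-15],[-0.0445,-0.1053,0],0.2],[[0,0,-20],[-0.06,-0.14,0],0.2],[[0,0,-25],[-0.074,-0.1755,0],0.2],[[0,0,-30],[-0.089,-0.21,0],0.2],[[0,0,-35],[-0.1037,-0.2456,0],0.2],[[0,0,-36.8],[-0.1185,-0.281,0],0.2],[[0,0,-36.8],[-0.1185,-0.281,0],0.2],[[0,0,-36.8],[-0.1185,-0.281,0],0.2]]'
python3 - <<'E'
from plant import *
from h import *
c=capture("wrist");W=cloud(c);cv2.imwrite("pics/w4.png",c["image"][:,:,::-1]);o=get_obs()
p=W.reshape(-1,3);t=np.radians(16.4);E=np.array([[np.cos(t),np.sin(t)],[-np.sin(t),np.cos(t)]])
r=(p[:,:2]-o["tool_pos"][:2])@E.T
for n,lo,hi,a,b in[("tube",192,215,28,100),("cheek",85,120,25,80)]:
    m=(p[:,2]>lo)&(p[:,2]<hi)&(r[:,0]>a)&(r[:,0]<b)&(abs(r[:,1])<40);q=r[m]
    print(n,m.sum(),"x",np.round(np.percentile(q[:,0],[.5,99.5]),1),"y",np.round(np.percentile(q[:,1],[.5,99.5]),1),"z",np.round(np.percentile(p[m,2],[5,50,95]),1),rect(p[m]))
E
python3 go.py 507.1,-33.6,94,16.4
```

```text
time: 12.7
tool_pos: [506.5, -32.6, 168.5]
tcp_rot: [-3.141, 0.002, 0.288]
contact_force: [0.2, -0.6, -1.0]
grip_width: 31.2
finger_force: 30.0
tube 10653 x [28.3 76.2] y [-14.2  15.8] z [194.1 201.7 203.8] [556.6 -18.1  48.2  30.9  16.4]
cheek 517 x [30.4 55.4] y [-28.1  27.8] z [111.4 112.9 114. ] [548.  -21.6  56.1  25.3 -73.7]
507.1,-33.6,94,16.4 turn [-0.03  0.11  0.01] shift [0.0004 0.0002 0.0747]
12.75 [506.8 -33.5 168.7] [-3.1411e+00  2.0000e-03  2.8640e-01] [-0.  -0.2 -1.9] 31.10405506420409 29.99875634908676
```

View pics/w4.png

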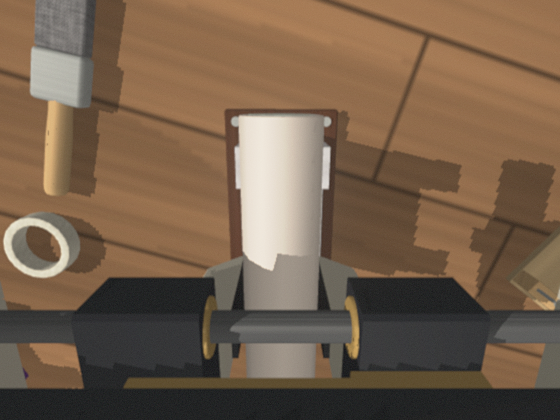

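Wrist picture: cylinder at (281,200) over the groove and parallel to it, needing a shift of about 0.9 mm across. Lowering.

```bash
python3 -m handwheel '[[[0,0,0],[-0.0005,0.0007,0.02],0.2],[[0,0,0],[-0.0005,0.0007,0.04],0.2],[[0,0,0],[-0.0005,0.0007,0.06],0.2],[[0,0,0],[-0.0005,0.0007,0.068],0.2],[[0,0,0],[-0.0005,0.0007,0.07],0.2],[[0,0,0],[-0.0005,0.0007,0.072],0.2],[[0,0,0],[-0.0005,0.0007,0.072],0.2],[[0,0,0],[-0.0005,0.0007,0.072],0.2]]'; python3 -m handwheel '[[[0,0,0],[0,0,0.0005],0.2],[[0,0,0],[0,0,0.001],0.2],[[0,0,0],[0,0,0.001],0.2]]'
```

```text
time: 13.55
tool_pos: [507.5, -34.4, 98.4]
tcp_rot: [3.141, -0.001, 0.286]
contact_force: [-1.1, -0.1, -2.6]
grip_width: 31.1
finger_force: 30.0
time: 13.85
tool_pos: [507.1, -34.2, 96.8]
tcp_rot: [3.141, -0.0, 0.286]
contact_force: [0.0, 0.3, -1.8]
grip_width: 31.3
finger_force: 30.0
```

```bash
python3 -m handwheel '[[[0,0,0],[0,0,0.001],0.2],[[0,0,0],[0,0,0.0015],0.2],[[0,0,0],[0,0,0.0015],0.2]]'; python3 -m handwheel '[[[0,0,0],[0,0,0.0005],0.2],[[0,0,0],[0,0,0.0005],0.2]]'
```

```text
time: 14.15
tool_pos: [507.0, -34.2, 95.1]
tcp_rot: [-3.142, 0.0, 0.286]
contact_force: [0.4, 0.0, -0.9]
grip_width: 31.1
finger_force: 30.0
time: 14.35
tool_pos: [507.0, -34.2, 95.0]
tcp_rot: [3.141, -0.0, 0.286]
contact_force: [-2.6, 1.2, 2.9]
grip_width: 31.4
finger_force: 30.0
```

Touching. Letting go so it settles, then rising, closing the fingers, and pushing from above.

```bash
python3 -m handwheel '[[[0,0,0],[0,0,0],0.7],[[0,0,0],[0,0,0],0.7],[[0,0,0],[0,0,0],0.7],[[0,0,0],[0,0,0],0.7],[[0,0,0],[0,0,-0.02],0.7],[[0,0,0],[0,0,-0.055],0.7],[[0,0,0],[0,0,-0.08],0.7],[[0,0,0],[0,0,-0.08],0.7],[[0,0,0],[0,0,-0.08],0.7]]'
python3 - <<'E'
from plant import *
from h import *
c=capture("wrist");W=cloud(c);cv2.imwrite("pics/w5.png",c["image"][:,:,::-1]);o=get_obs()
p=W.reshape(-1,3);t=np.radians(16.4);E=np.array([[np.cos(t),np.sin(t)],[-np.sin(t),np.cos(t)]])
r=(p[:,:2]-o["tool_pos"][:2])@E.T;print(o["tool_pos"])
for n,lo,hi,a,b in[("tube",118,140,-10,100),("cheek",85,114.5,15,80)]:
    m=(p[:,2]>lo)&(p[:,2]<hi)&(r[:,0]>a)&(r[:,0]<b)&(abs(r[:,1])<35);q=r[m]
    print(n,m.sum(),"x",np.round(np.percentile(q[:,0],[.5,99.5]),1),"y",np.round(np.percentile(q[:,1],[.5,99.5]),1),"z",np.round(np.percentile(p[m,2],[5,50,95,99]),1),rect(p[m]))
E
```

```text
time: 15.25
tool_pos: [507.1, -34.2, 174.8]
tcp_rot: [3.141, -0.001, 0.286]
contact_force: [0.3, 0.4, -0.8]
grip_width: 64.4
finger_force: 0.0
[506.56130571 -34.13112098 173.97445007]
tube 7252 x [-9.6 76.4] y [-14.7  15.3] z [119.9 127.5 129.7 130.3] [538.3 -24.3  86.5  30.9  16.3]
cheek 1925 x [15.2 76.6] y [-27.5  28.2] z [ 85.5 111.6 113.7 114.2] [550.4 -20.8  61.6  56.2  16.4]
```

View pics/w5.png

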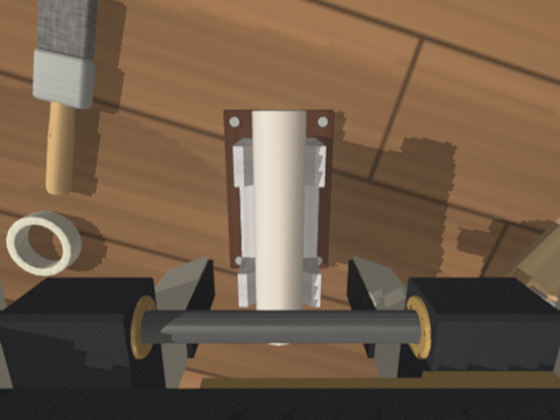

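Wrist picture: cylinder at (280,210) in the groove, parallel and centred on both cheeks, top at about 129 mm as expected. Pressing with shut fingers.

```bash
python3 -m handwheel '[[[0,0,0],[0,-0.0003,0],0],[[0,0,0],[0,-0.0003,0],0],[[0,0,0],[0,-0.0003,0],0],[[0,0,0],[0,-0.0003,0],0],[[0,0,0],[0,-0.0003,0],0],[[0,0,0],[0,-0.0003,0],0],[[0,0,0],[0,-0.0003,0.02],0],[[0,0,0],[0,-0.0003,0.035],0],[[0,0,0],[0,-0.0003,0.043],0],[[0,0,0],[0,-0.0003,0.043],0],[[0,0,0],[0,-0.0003,0.043],0]]';  python3 -m handwheel '[[[0,0,0],[0,0,0.0005],0],[[0,0,0],[0,0,0.001],0],[[0,0,0],[0,0,0.001],0]]'
```

```text
time: 16.4
tool_pos: [507.3, -34.0, 132.1]
tcp_rot: [3.141, -0.0, 0.286]
contact_force: [0.7, -0.2, 0.5]
grip_width: 0.6
finger_force: 0.0
time: 16.7
tool_pos: [507.2, -34.0, 131.1]
tcp_rot: [3.141, -0.001, 0.286]
contact_force: [-0.2, 0.7, -0.7]
grip_width: 0.4
finger_force: 0.0
```

```bash
python3 -m handwheel '[[[0,0,0],[0,0,0.0005],0],[[0,0,0],[0,0,0.001],0],[[0,0,0],[0,0,0.0015],0],[[0,0,0],[0,0,0.0015],0]]';  python3 -m handwheel '[[[0,0,0],[0,0,0.0005],0],[[0,0,0],[0,0,0.0005],0]]'
```

```text
time: 17.1
tool_pos: [506.9, -33.9, 129.1]
tcp_rot: [-3.142, 0.0, 0.286]
contact_force: [-0.0, 0.8, -0.2]
grip_width: 0.4
finger_force: 0.0
time: 17.3
tool_pos: [507.0, -33.9, 128.9]
tcp_rot: [3.141, -0.0, 0.286]
contact_force: [0.3, 0.1, 1.7]
grip_width: 0.6
finger_force: 0.8
```

```bash
python3 -m handwheel '[[[0,0,0],[0,0,0.0003],0],[[0,0,0],[0,0,0.0003],0],[[0,0,0],[0,0,0.0003],0]]'; python3 -m handwheel '[[[0,0,0],[0,0,0.0003],0],[[0,0,0],[0,0,0.0003],0],[[0,0,0],[0,0,0.0003],0]]'
```

```text
time: 17.6
tool_pos: [507.1, -33.9, 128.8]
tcp_rot: [3.141, -0.0, 0.286]
contact_force: [-1.8, 0.4, 5.6]
grip_width: 0.6
finger_force: 2.8
time: 17.9
tool_pos: [507.1, -34.0, 128.7]
tcp_rot: [3.141, -0.0, 0.286]
contact_force: [-3.6, -0.4, 8.1]
grip_width: 0.2
finger_force: 3.8
```

```bash
python3 -m handwheel '[[[0,0,0],[0,0,0.0003],0],[[0,0,0],[0,0,0.0003],0],[[0,0,0],[0,0,0.0003],0],[[0,0,0],[0,0,0.0003],0],[[0,0,0],[0,0,0.0003],0]]'
python3 - <<'E'
from plant import *
from h import *
c=capture("wrist");W=cloud(c);o=get_obs()
p=W.reshape(-1,3);t=np.radians(16.4);E=np.array([[np.cos(t),np.sin(t)],[-np.sin(t),np.cos(t)]])
r=(p[:,:2]-o["tool_pos"][:2])@E.T;print(o["tool_pos"],o["contact_force"],o["finger_force"])
for n,lo,hi,a,b in[("tube",118,140,25,100),("cheek",85,114.5,15,60)]:
    m=(p[:,2]>lo)&(p[:,2]<hi)&(r[:,0]>a)&(r[:,0]<b)&(abs(r[:,1])<35);q=r[m]
    print(n,m.sum(),"x",np.round(np.percentile(q[:,0],[.5,99.5]),1),"y",np.round(np.percentile(q[:,1],[.5,99.5]),1),"z",np.round(np.percentile(p[m,2],[5,50,95,99]),1),rect(p[m]))
E
```

```text
time: 18.4
tool_pos: [507.1, -33.9, 128.7]
tcp_rot: [3.141, -0.001, 0.286]
contact_force: [-2.5, 0.6, 10.9]
grip_width: 0.6
finger_force: 4.9
[507.08334805 -33.95198348 128.68553626] [-2.6227756   0.46069046 10.12931598] 4.889361960813403
tube 7237 x [25.3 76. ] y [-14.6  15.3] z [120.  127.5 129.7 130.3] [555.5 -19.3  51.1  30.7  16.4]
cheek 2867 x [15.9 55.3] y [-27.5  28.3] z [ 85.7 111.8 113.7 114.1] [540.8 -23.6  56.2  40.3 -73.8]
```

Steady at about 10.5 N, with the cylinder seated and centred. Handing in.

```bash
python3 -c "
from plant import *
print(close_job())"
```

```text
the job is handed in; nothing more can be done
None
```

The V-rest is on the stand, about 1 mm off centre, and the cylinder lies centred in the V groove, held down from above at about 10.5 N; I handed the job in at about 18.5 s, but no verdict came back.

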